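# Snap the last foot cap onto a riser board and keep it pressed

## Task

The little desk riser lies upside down and one of its four feet is still missing: lift the cardboard transit sleeve off the bare stud and stand it upright on the desk beside the board, letting go of it. Then take the loose foot cap, set it mouth down over the stud and press it straight down until it clicks and sits flat on the board, and keep pressing it against the board with about 10 N: finish while still holding it pressed down, do not let go. Leave the mug, phone, screwdriver and pen cup where they are.

Things in the scene. Friction and masses are not known exactly. Their poses are not given: they have to be found in the camera images.
- board: Riser board, white with brown wood edging, 200 (own x) x 300 (own y) x 22 mm thick, lying flat on the desk, underside up; fixed, it does not move. Origin: centre of its lower face, on the desk; z up. The four foot places are at own x = +-60, y = +-105 mm; which one is bare differs from start to start.
- stud: The bare steel stud on the board, upright, fixed: 18 mm diameter, 22 mm high, top tapered to 10 mm diameter. Four spring-loaded catch balls stand out at 11 mm height, to 13 mm from the axis. Origin: on the axis at its foot, on the board's upper face (22 mm above the desk); z up. At the start the sleeve stands around it.
- sleeve: Transit sleeve: a loose open cardboard tube, 44 mm outer and 36 mm inner diameter, 40 mm high, 25 to 45 g, at the start upright on the board around the stud, which is lower than the tube (visible inside it from above). Origin: centre of its lower end; z along the tube, up. The desk to the left (+y) of the board, on the robot's side of the pen cup, is free to stand it on.
- cap: The loose foot cap: grey plastic cup, closed flat top, 40 mm diameter, 30 mm high, 25 to 45 g, standing mouth down on the desk to the right (-y) of the board. Origin: centre of its open lower rim; z up through the top. The mouth, 28 mm wide, narrows in a cone to a 21 mm lip (4 to 7 mm above the rim); above it a 28 mm recess, ceiling at 24 mm. Fits at any turn about its axis.
- cap_top (a point): Centre of the loose cap's flat top, 30 mm above its rim. Pressed over the stud, the cap first rests on the catch balls, its rim about 11 mm above the board; over the next 4 mm or so the push needed peaks at about 6 to 14 N, then drops suddenly (the click): below 4 mm the balls even draw the cap down, until the rim meets the board.
- foot0: One of three feet already fitted, same shape as the cap (40 mm diameter, 30 mm high), fixed on the board. Origin: centre of its lower face, on the board.
- foot1: A fitted foot, as foot0.
- foot2: A fitted foot, as foot0.
- mug: White mug, 78 mm diameter, 90 mm high, handle at its own +y, loose. Origin: centre of its underside. To be left alone.
- phone: Black phone lying flat, 72 x 150 x 9 mm, loose. Origin: centre of its underside. To be left alone.
- driver: Screwdriver with a black handle lying along its own x, about 200 mm long, loose. Origin: near its middle, on the desk. To be left alone.
- pencup: Wooden pen cup, 72 mm diameter, 95 mm high, pens to 155 mm, loose. Origin: centre of its underside. To be left alone.
There are look-alikes about, which are no part of the job. Leave any purple look-alike of the cap alone.

How it is judged:
By the outcome, as a careful person would: the job done as asked, in the order asked, and still so for the second after the job is handed in, while the arm keeps its last pose, push and grip.
It also fails if it takes over 67 s, if anything falls off the work surface, if the arm or the gripper's body presses on something with over 40 N, if the wrist force passes 120 N, or if a joint passes its speed limit or range.

## Robot

A 6-joint arm with a two-finger parallel gripper is mounted at the origin on the work surface. World frame = base frame: x ahead of the robot, y to its left, z up, the work surface at z = 0. Lengths are in m, angles in rad, forces in N, time in s.
With the tool pointing down it reaches from about 0.35 to 0.775 m from the base axis. Payload 7.3 kg.
Tool frame: the origin (TCP) lies at the very end of the fingers, on their centre line; the grasp point (between the pads) lies 19 mm behind it; z points along the fingers, y is the direction in which the jaws open and shut (so a half turn about z gives the same grasp; the last joint's range is limited). The gripper opens to 92 mm and grips with 3 to 60 N. Pads are 19 mm wide; open, the fingers measure 130 mm over their backs; the gripper's body (75 mm by 190 mm) begins 47 mm behind the grasp point.
Start: joints at [1.117, 0.342, 1.524, -0, 1.275, -0.146], TCP at [0.159, 0.5, 0.227] pointing down, gripper open.
Joint ranges: [-2.53, 2.53], [-0.77, 2.02], [0.04, 2.7], [-1, 4.14], [0.28, 2.66], [-3.11, 3.11]. Speed limits (rad/s): [2.57, 2.57, 3.14, 3.14, 3.14, 3.14].

## Interface

Orientations are given as [roll, pitch, yaw] about the fixed x, y, z axes, in that order (R = Rz(yaw) Ry(pitch) Rx(roll)).
In Python, from cell import robot gives the robot as it stands.
- The arm moves only by the shell command python3 -m pendant 'ROWS' [OPENING] [FORCE]. ROWS is JSON, a list of rows, each a list of 2 entries, a list of its own where there are three numbers: the shift along the tool's x, y, z in mm, then the turn about the tool's z in degrees. In form: [[[x, y, z], turn], ...]. A call has 1 to 10 rows; each row is the pose to reach, as a shift and turn from the pose measured when the call began, along the tool's axes at that moment; what a row does not reach only later rows make up. A row lasts 1/12 s, in which the tool goes at most 41.7 mm and 7.16 degrees, less where a joint would pass 70% of its speed; a pose out of reach is approached as far as the arm can. A call with a gripper value outside its range is refused whole. OPENING is the opening, from 0 (shut) to 1 (fully open), set as the call begins (- or left out, the last holds). The fingers move at their own pace and stop on an object; FORCE is the grip in N (left out, the last holds). Time passes only in rows, so rows that repeat a pose let the fingers close. It gives the time, the measured TCP pose, the force and the opening at its end, in the units of the state.
- robot.observe(): the state, without advancing time (a new reading comes with each control period).
- robot.read_camera(name): name is "side" or "top"; returns the picture (400x640x3 uint8, red, green, blue); there is no depth.
- robot.calibration(name): a dict with "vfov" (degrees; the focal length in pixels is half the picture's height over the tangent of half this angle, whatever the lens; pixels are square), "cx", "cy" (the principal point, pixels), "rvec" (rotation vector, rad) and "tvec" (3), from world to camera coordinates, as OpenCV has them. Camera axes: x right, y down, z forward; pixel columns grow to the right and rows downward; lengths in m; the calibration is good to about 2 mm. A picture is of the moment at which its call begins. calibration takes no time and is no camera call.
- robot.hand_in(): hands the job in, once; it reports no verdict.
Trained networks look in the newest picture that a camera, given by its name, has taken for a name from the list of things; names that differ only in an ending like _2 or _b are one class to them, and where a whole thing is asked for, a point or a joint stands for the part that bears it (a point fixed in the world has none). Each returns a list of dicts, best first, with "p" (0 to 1); they miss things now and then, are a little off and sometimes report something else, mostly with a low value. They report only what shows in the picture. A call takes as long as a camera call. They do not tell look-alikes from the thing itself.
- robot.find_in(camera, query): "xy" ([column, row] as shares, 0 to 1, of the picture: columns of its width, rows of its height, amid what is visible of it).
The state is a dict: "time": time; "qpos": joint angles; "qvel": joint speeds; "joint_efforts": joint torques, N m; "tool_pos": TCP position; "tool_rot": TCP orientation; "contact_force": force on the tool from outside, world axes, zero at the start; "torque": the same for the moment, N m; "opening": finger opening in m.
Only numpy, scipy, OpenCV 4.12 (cv2) and the standard library are available. Lean on these libraries where they do the work, as an engineer would, in place of code of your own. Each camera call takes 0.05 s, during which the arm holds its last target.

## Working session

There is one attempt and no reset: what is moved stays moved. The work goes in short steps, Python scripts to look and compute and a shell command to move; the robot and the scene stay as the last step left them, time stands still between calls to the robot, and variables do not carry over. Pictures are saved under pics/ and viewed, and the job is handed in when it is done.

```bash
ls; mkdir -p pics
cat > h.py <<'E'
import numpy as np, cv2
from cell import robot
def cal(n):
    c=robot.calibration(n); f=200/np.tan(np.radians(c["vfov"])/2)
    K=np.array([[f,0,c["cx"]],[0,f,c["cy"]],[0,0,1.]])
    return K,np.array(c["rvec"],float),np.array(c["tvec"],float),c
def ray(n,u,v,z):
    K,r,t,c=cal(n); R=cv2.Rodrigues(r)[0]; o=-R.T@t
    d=R.T@np.linalg.inv(K)@np.array([u,v,1.]); return o+d*(z-o[2])/d[2]
def proj(n,P):
    K,r,t,c=cal(n); return cv2.projectPoints(np.array(P,float).reshape(-1,1,3),r,t,K,None)[0][:,0]
def snap(n,f):
    im=robot.read_camera(n); cv2.imwrite(f"pics/{f}.png",im[:,:,::-1]); return im
E
python3 - <<'E'
from h import *
for n in("top","side"):
    snap(n,n+"0"); print(robot.calibration(n))
    for q in("sleeve","cap","stud","board"):
        for d in robot.find_in(n,q)[:4]: print(n,q,np.round([d["xy"][0]*640,d["xy"][1]*400],1),round(d["p"],2))
print(robot.observe())
E
```

```text
pics
{'vfov': 42.77155426569378, 'cx': 321.5948578964383, 'cy': 196.7538086557927, 'rvec': array([ 2.17153153, -2.11477221,  0.17560433]), 'tvec': array([-0.00708842,  0.55683368,  1.16198732])}
top sleeve [283.7 171.7] 0.45
top cap [491.8 221. ] 0.79
top cap [450.  213.7] 0.75
top cap [446.7 186.7] 0.58
top board [323.2 210.9] 0.87
{'vfov': 53.855925320255736, 'cx': 321.8669384166071, 'cy': 205.48567802053026, 'rvec': array([ 2.20904003, -0.92901001,  0.35390867]), 'tvec': array([-0.36006896,  0.33056774,  0.74307225])}
side sleeve [316.4 187.7] 0.7
side cap [425.7 303.3] 0.69
side cap [440.6 272.8] 0.67
side cap [460.3 333.4] 0.61
side stud [393.3 183.7] 0.73
side board [323.  233.6] 0.79
{'time': 0.5, 'qpos': array([ 1.11701092e+00,  3.42021218e-01,  1.52415646e+00,  2.96662464e-05,
        1.27534855e+00, -1.46025689e-01]), 'qvel': array([-9.48179216e-04, -6.01188871e-04, -6.02293765e-04,  1.82189919e-06,
        1.11038011e-03,  1.38186887e-05]), 'joint_efforts': array([-2.03988075e-04, -4.30804038e+01, -2.44313854e+01,  7.16836634e-02,
        4.90283815e-02, -4.69654992e-05]), 'tool_pos': array([0.15902272, 0.50034726, 0.22670975]), 'tool_rot': array([ 3.14152281e+00, -1.84152067e-05,  2.83382430e+00]), 'contact_force': array([-0.22501788, -0.54372297,  0.33355245]), 'torque': array([ 0.01280745, -0.03639924,  0.03145622]), 'opening': 0.09175012231548849}
```

View pics/top0.png

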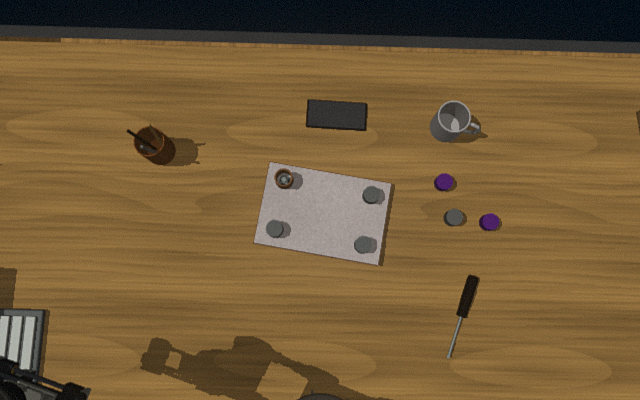

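View pics/side0.png

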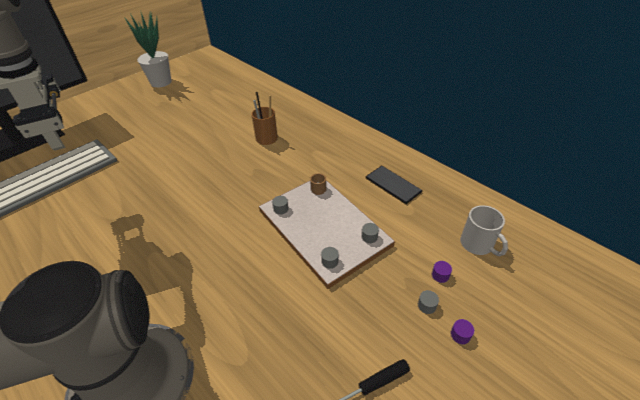

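The top view shows the sleeve at about (284,179) at the board's upper left corner. The grey cap is at (454,217), with purple look-alikes at (445,182) and (490,222). In the side view the sleeve is at (318,184) and the cap at (428,302). I'll zoom in and measure.

Run:
```python
from h import *
t=cv2.imread("pics/top0.png"); s=cv2.imread("pics/side0.png")
# board from white mask in top view
hsv=cv2.cvtColor(t,cv2.COLOR_BGR2HSV)
m=((hsv[...,1]<60)&(hsv[...,2]>110)).astype(np.uint8); m[:150]=0;m[280:]=0;m[:,:240]=0;m[:,410:]=0
m=cv2.morphologyEx(m,cv2.MORPH_CLOSE,np.ones((25,25)))
c=max(cv2.findContours(m,0,2)[0],key=cv2.contourArea)
box=cv2.boxPoints(cv2.minAreaRect(c)); 
W=np.array([ray("top",u,v,.022)[:2] for u,v in box]); print(box.round(1).tolist(),W.round(4).tolist())
print("sides",np.linalg.norm(W[1]-W[0]),np.linalg.norm(W[2]-W[1]))
C=W.mean(0); e=W[1]-W[0] if np.linalg.norm(W[1]-W[0])>np.linalg.norm(W[2]-W[1]) else W[2]-W[1]
e/=np.linalg.norm(e); e*=np.sign(e[1]); ex=np.array([e[1],-e[0]])
print("C",C,"yaw",np.degrees(np.arctan2(ex[1],ex[0])))
F=[C+a*.06*ex+b*.105*e for a in(1,-1) for b in(1,-1)]
for f in F: print(f.round(4),proj("top",[*f,.052])[0].round(1),proj("side",[*f,.052])[0].round(1))
print("sleeve ctr top guess",ray("top",284,179,.062)); print("side",ray("side",318.5,178,.062))
print("cap top",ray("top",455,217,.03),"side",ray("side",428,297,.03))
a=cv2.resize(t[150:280,240:400],None,fx=5,fy=4.6,interpolation=2)
cv2.imwrite("pics/z1.png",cv2.resize(t[160:200,260:310],None,fx=12,fy=12,interpolation=2))
cv2.imwrite("pics/z2.png",cv2.resize(t[165:235,425:505],None,fx=8,fy=8,interpolation=2))
cv2.imwrite("pics/z3.png",np.hstack([cv2.resize(s[165:205,295:345],None,fx=8,fy=8,interpolation=2),cv2.resize(s[282:322,405:455],None,fx=8,fy=8,interpolation=2)]))
```

```text
[[253.39999389648438, 242.39999389648438], [268.29998779296875, 160.8000030517578], [392.20001220703125, 183.5], [377.29998779296875, 265.0]] [[0.4466, 0.1661], [0.645, 0.1391], [0.5973, -0.1622], [0.401, -0.1278]]
sides 0.20026838799183344 0.30505217521121686
C [0.52245721 0.00384337] yaw -9.00037026435084
[0.5981 0.0982] [283.7 177.9] [318.5 181.6]
[ 0.5653 -0.1093] [371.5 194. ] [370.7 229.4]
[0.4796 0.1169] [273.7 227.8] [280.1 201. ]
[ 0.4468 -0.0905] [362.8 244.3] [329.9 254. ]
sleeve ctr top guess [0.59349576 0.09660338 0.062     ]
side [0.60072462 0.10023958 0.062     ]
cap top [ 0.51887311 -0.31087677  0.03      ] side [ 0.52037427 -0.30376711  0.03      ]
```

View pics/z1.png

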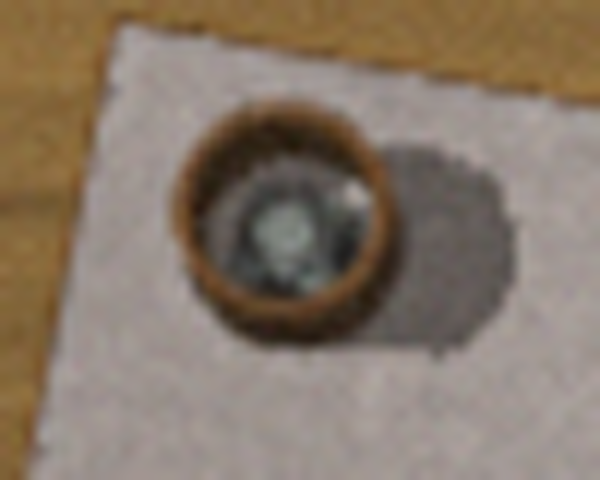

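View pics/z2.png

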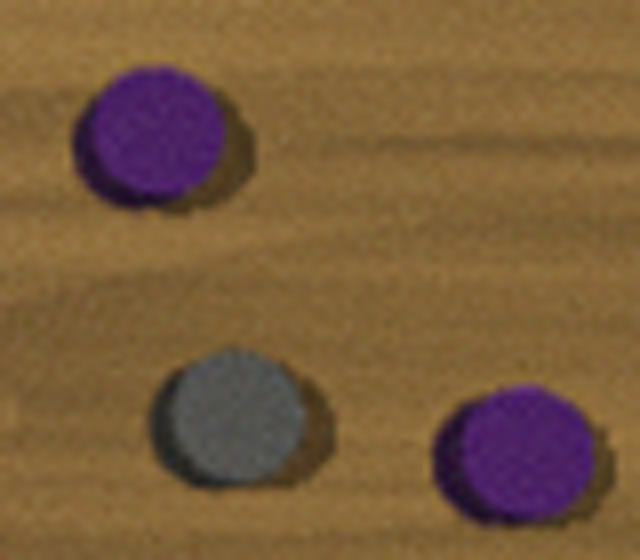

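View pics/z3.png

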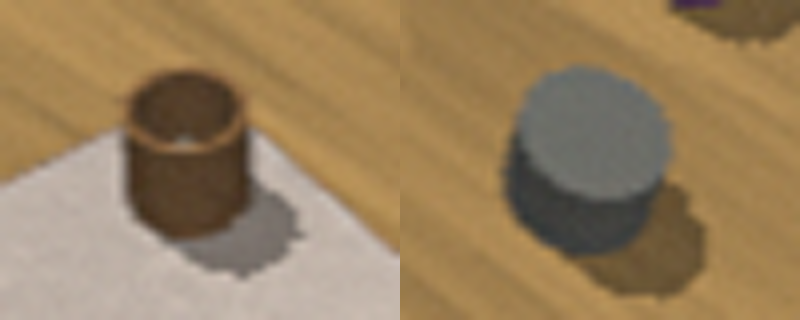

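```bash
cat >> h.py <<'E'
from scipy.optimize import least_squares
def tri(pt,ps,z):
    def f(p): return np.r_[proj("top",[*p,z])[0]-pt,(proj("side",[*p,z])[0]-ps)] if ps is not None else proj("top",[*p,z])[0]-pt
    r=least_squares(f,[.5,0]); return r.x,r.fun
E
python3 - <<'E'
from h import *
for n,a,b,z in(("sleeve",(283.3,176.9),(317.8,178.4),.062),("cap",(454.3,216.4),(428.7,298.0),.030)):
    x,r=tri(a,b,z); print(n,x.round(4),r.round(2),ray("top",*a,z)[:2].round(4),ray("side",*b,z)[:2].round(4))
print("stud",ray("top",283.3,178.6,.044))
for n in("top","side"):
    K,r,t,c=cal(n); print(n,-cv2.Rodrigues(r)[0].T@t)
t=cv2.imread("pics/top0.png"); s=cv2.imread("pics/side0.png")
def ell(im,box):
    x0,y0,x1,y1=box; g=im[y0:y1,x0:x1]; return g
cv2.imwrite("pics/z4.png",np.hstack([cv2.resize(t[v-20:v+20,u-20:u+20],None,fx=6,fy=6,interpolation=2) for u,v in((371,194),(274,228),(363,244))]))
cv2.imwrite("pics/z5.png",np.hstack([cv2.resize(s[v-20:v+20,u-20:u+20],None,fx=6,fy=6,interpolation=2) for u,v in((370,230),(280,202),(330,255))]))
E
```

```text
sleeve [0.5982 0.0991] [-0.31  0.09  0.32  0.25] [0.5984 0.0984] [0.5983 0.1005]
cap [ 0.5197 -0.3074] [-0.76  0.21  0.59  0.27] [ 0.5203 -0.3092] [ 0.5194 -0.3062]
stud [0.59786077 0.09956829 0.044     ]
top [0.36904589 0.01383402 1.23448057]
side [ 0.06336665 -0.46523412  0.75539588]
```

View pics/z4.png

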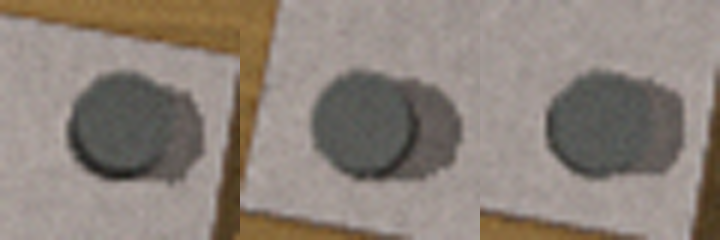

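View pics/z5.png

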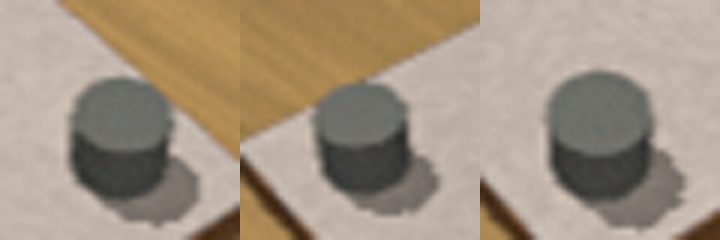

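Run:
```python
from h import *
L=np.array([[.06,-.105,.052],[-.06,.105,.052],[-.06,-.105,.052]])
T=np.array([[371.4,193.7],[274.1,227.9],[362.6,244.0]]);S=np.array([[369.9,228.75],[279.75,200.6],[329.75,253.6]])
def pts(p,L):
    c,s=np.cos(p[2]),np.sin(p[2]); return np.c_[p[0]+c*L[:,0]-s*L[:,1],p[1]+s*L[:,0]+c*L[:,1],L[:,2]]
st=np.array([[.06,.105,.044]])
def res(p,use):
    r=[]
    if "t" in use: r+=[(proj("top",pts(p,L))-T).ravel(),(proj("top",pts(p,st))-[[283.3,178.6]]).ravel()]
    if "s" in use: r+=[(proj("side",pts(p,L))-S).ravel()]
    return np.concatenate(r)
for u in("t","s","ts"):
    f=least_squares(res,[.52,0,-.157],args=(u,)); print(u,f.x.round(4),"stud",pts(f.x,st)[0].round(4),f.fun.round(2))
```

```text
t [ 0.5227  0.0041 -0.1517] stud [0.5979 0.0989 0.044 ] [-0.13 -0.08 -0.45  0.05  0.29  0.02  0.3   0.  ]
s [ 0.5227  0.0057 -0.1542] stud [0.5982 0.1003 0.044 ] [ 0.32  0.06 -0.15  0.06 -0.17 -0.14]
ts [ 0.5226  0.0047 -0.1533] stud [0.5979 0.0993 0.044 ] [-0.35  0.03 -0.73  0.01 -0.02  0.12  0.1  -0.02  0.63  0.29  0.05  0.31
  0.16  0.14]
```

```bash
cat >> h.py <<'E'
from scipy.spatial.transform import Rotation as Ro
def to(x,y,z):
    o=robot.observe(); R=Ro.from_euler("xyz",o["tool_rot"]).as_matrix()
    s=R.T@(np.array([x,y,z])-o["tool_pos"])*1000
    print("shift",s.round(1),"t",round(o["time"],2),"pos",o["tool_pos"].round(4),"rpy",np.degrees(o["tool_rot"]).round(2),"F",o["contact_force"].round(2),"op",round(o["opening"],4)); return s
E
python3 - <<'E'
from h import *
to(.598,.099,.13)
for a in((152,140),(445,182),(490,222),(454,122)):print(ray("top",*a,.03))
E
```

```text
shift [-539.9 -249.5   96.7] t 0.5 pos [0.159  0.5003 0.2267] rpy [180.    -0.   162.37] F [-0.23 -0.54  0.33] op 0.0918
[0.68692514 0.42187687 0.03      ]
[ 0.60293849 -0.2880531   0.03      ]
[ 0.50914784 -0.39404917  0.03      ]
[ 0.75314468 -0.3119264   0.03      ]
```

```bash
python3 -m pendant '[[[-36,-17,0],0],[[-72,-33,0],0],[[-108,-50,0],0],[[-144,-67,0],0],[[-180,-83,0],0],[[-216,-100,0],0],[[-252,-117,0],0],[[-288,-133,0],0],[[-324,-150,0],0],[[-324,-150,0],0]]' 1 10
python3 -c "
from h import *
to(.598,.099,.13)"
```

```text
time: 1.33
tool_pos: [0.427, 0.2548, 0.2267]
tool_rot: [-3.141, 0.003, 2.828]
contact_force: [-0.2, 0.5, -0.5]
opening: 0.0923
shift [-210.4  -95.4   97.4] t 1.33 pos [0.427  0.2548 0.2267] rpy [-1.7996e+02  1.7000e-01  1.6203e+02] F [-0.19  0.54 -0.51] op 0.0923
```

```bash
python3 -m pendant '[[[-35,-16,10],0],[[-70,-32,25],0],[[-105,-48,40],0],[[-140,-64,60],0],[[-175,-80,80],0],[[-210,-95,97],0],[[-210,-95,97],0],[[-210,-95,97],0],[[-210,-95,97],0]]'
python3 -c "
from h import *
to(.598,.099,.032); snap('side','s1'); snap('top','t1')"
```

```text
time: 2.08
tool_pos: [0.5971, 0.1001, 0.1302]
tool_rot: [-3.141, 0.002, 2.827]
contact_force: [-1.0, 0.1, 0.8]
opening: 0.0918
shift [-1.  -0.7 98.2] t 2.08 pos [0.5971 0.1001 0.1302] rpy [-1.7996e+02  1.0000e-01  1.6200e+02] F [-1.02  0.15  0.75] op 0.0918
```

View pics/s1.png

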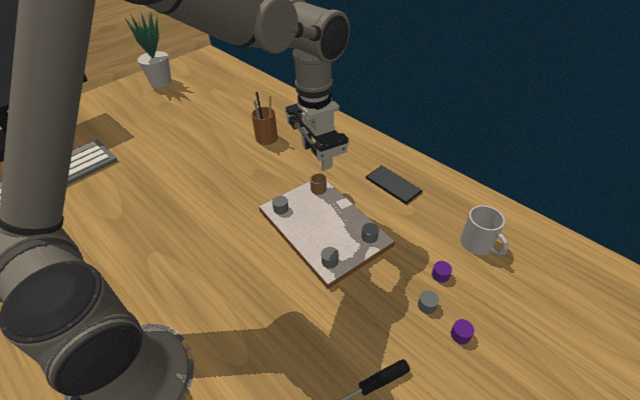

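The open gripper is above the sleeve, which sits at (318,184). Descending now.

```bash
python3 -m pendant '[[[-1,-1,25],0],[[-1,-1,50],0],[[-1,-1,75],0],[[-1,-1,90],0],[[-1,-1,98],0],[[-1,-1,98],0],[[-1,-1,98],0]]'
python3 -m pendant '[[[0,0,0],0],[[0,0,0],0],[[0,0,0],0],[[0,0,0],0],[[0,0,0],0],[[0,0,0],0],[[0,0,0],0],[[0,0,0],0],[[0,0,0],0],[[0,0,0],0]]' 0 10
python3 -c "
from h import *
to(.598,.099,.12); snap('side','s2'); snap('top','t2')
a=cv2.imread('pics/s2.png')[130:230,250:400];b=cv2.imread('pics/t2.png')[130:230,220:370]
cv2.imwrite('pics/z6.png',np.vstack([cv2.resize(x,None,fx=3,fy=3) for x in(a,b)]))"
```

```text
time: 2.77
tool_pos: [0.5983, 0.1005, 0.0346]
tool_rot: [3.141, 0.005, 2.831]
contact_force: [-0.1, 0.3, 0.4]
opening: 0.092
time: 3.6
tool_pos: [0.5983, 0.1005, 0.0346]
tool_rot: [3.141, 0.005, 2.831]
contact_force: [0.2, -0.4, 0.4]
opening: 0.044
shift [ -0.6  -1.5 -85.4] t 3.6 pos [0.5983 0.1005 0.0346] rpy [179.98   0.28 162.18] F [ 0.19 -0.37  0.41] op 0.044
```

View pics/z6.png

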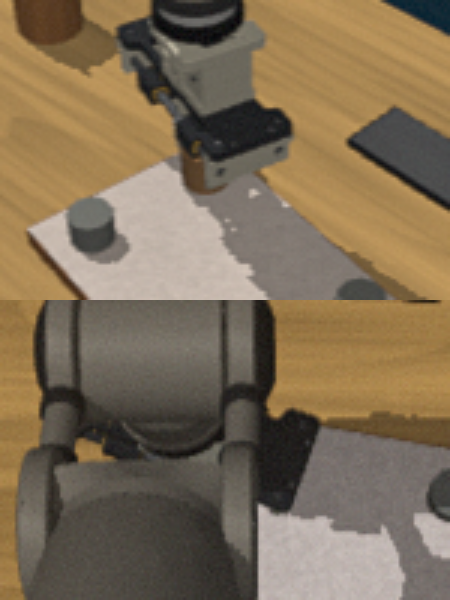

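The sleeve is gripped, with the opening at 44 mm, which matches its outer diameter. Lifting straight up.

```bash
python3 -m pendant '[[[0,0,-12],0],[[0,0,-30],0],[[0,0,-55],0],[[0,0,-80],0],[[0,0,-80],0],[[0,0,-80],0]]'
python3 -c "
from h import *
to(.50,.27,.09); snap('side','s3')
a=cv2.imread('pics/s3.png')[100:240,230:430]
cv2.imwrite('pics/z7.png',cv2.resize(a,None,fx=3,fy=3))"
```

```text
time: 4.2
tool_pos: [0.599, 0.1007, 0.1169]
tool_rot: [3.14, 0.009, 2.831]
contact_force: [-0.6, -0.1, -0.6]
opening: 0.0441
shift [146.3 130.9  25.9] t 4.2 pos [0.599  0.1007 0.1169] rpy [179.89   0.5  162.18] F [-0.58 -0.15 -0.63] op 0.0441
```

View pics/z7.png

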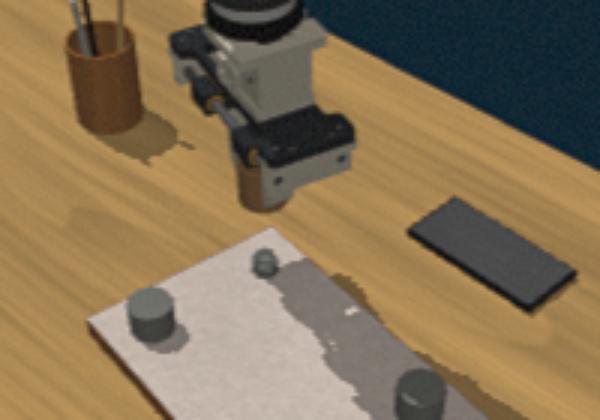

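The sleeve is clear of the stud, which now shows bare at about (318,187). Carrying the sleeve to the left of the board.

```bash
python3 -m pendant '[[[20,18,0],0],[[49,44,0],0],[[78,70,0],0],[[107,96,5],0],[[130,118,15],0],[[146,131,25],0],[[146,131,40],0],[[146,131,50],0],[[146,131,50],0],[[146,131,50],0]]'
python3 -c "
from h import *
print(proj('side',[.598,.0993,.033]))
to(.50,.27,.0126); snap('side','s4')
a=cv2.imread('pics/s4.png')[60:260,150:430]
cv2.imwrite('pics/z8.png',cv2.resize(a,None,fx=2.5,fy=2.5))"
```

```text
time: 5.08
tool_pos: [0.4991, 0.2692, 0.0636]
tool_rot: [-3.141, 0.004, 2.83]
contact_force: [-0.1, 1.0, 0.1]
opening: 0.0438
[[318.30079471 186.71477738]]
shift [-0.4  1.1 51. ] t 5.08 pos [0.4991 0.2692 0.0636] rpy [-179.96    0.23  162.14] F [-0.08  1.03  0.11] op 0.0438
```

View pics/z8.png

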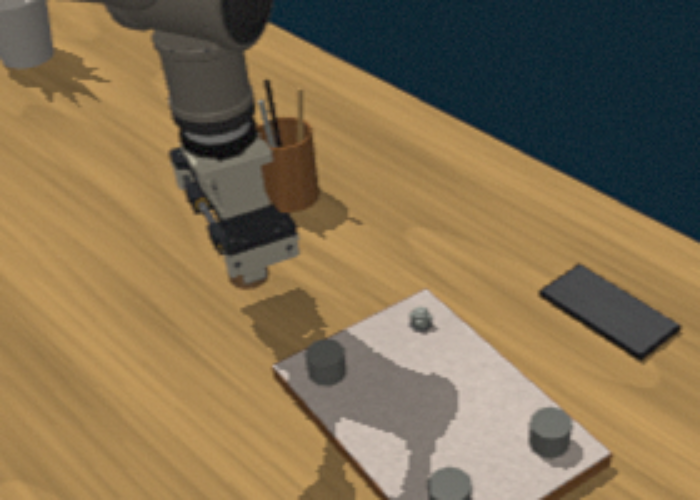

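```bash
python3 -m pendant '[[[0,1,20],0],[[0,1,36],0],[[0,1,44],0],[[0,1,48],0],[[0,1,48],0],[[0,1,48],0]]'
python3 -m pendant '[[[0,0,2],0],[[0,0,2],0],[[0,0,2],0]]'
```

```text
time: 5.63
tool_pos: [0.5009, 0.2701, 0.0171]
tool_rot: [3.141, 0.006, 2.829]
contact_force: [0.6, -0.4, -0.0]
opening: 0.0433
time: 5.88
tool_pos: [0.5013, 0.2702, 0.0157]
tool_rot: [3.14, 0.007, 2.829]
contact_force: [0.0, 0.7, -1.1]
opening: 0.0439
```

```bash
python3 -m pendant '[[[0,0,2],0],[[0,0,2],0],[[0,0,2],0]]'
python3 -m pendant '[[[0,0,2],0],[[0,0,2],0],[[0,0,2],0]]'
```

```text
time: 6.13
tool_pos: [0.5012, 0.2702, 0.0137]
tool_rot: [3.14, 0.007, 2.829]
contact_force: [-0.7, 0.2, -0.2]
opening: 0.0439
time: 6.38
tool_pos: [0.5016, 0.2703, 0.0122]
tool_rot: [3.139, 0.008, 2.829]
contact_force: [0.0, -0.7, 3.8]
opening: 0.0443
```

Contact with the desk reads 3.8 N at about the expected height. Releasing.

```bash
python3 -m pendant '[[[0,0,0],0],[[0,0,0],0],[[0,0,0],0],[[0,0,0],0],[[0,0,0],0],[[0,0,0],0],[[0,0,0],0]]' 1
python3 -m pendant '[[[0,0,-15],0],[[0,0,-40],0],[[0,0,-75],0],[[0,0,-115],0],[[0,0,-140],0],[[0,0,-140],0],[[0,0,-140],0]]'
python3 -c "
from h import *
to(.5197,-.3074,.12); snap('side','s5')
a=cv2.imread('pics/s5.png')[60:260,150:430]
cv2.imwrite('pics/z9.png',cv2.resize(a,None,fx=2.5,fy=2.5))"
```

```text
time: 6.97
tool_pos: [0.5016, 0.2703, 0.0121]
tool_rot: [3.14, 0.008, 2.829]
contact_force: [-0.3, -0.2, -1.0]
opening: 0.0859
time: 7.55
tool_pos: [0.5011, 0.2707, 0.1536]
tool_rot: [3.137, 0.011, 2.829]
contact_force: [-1.1, -0.3, -0.3]
opening: 0.0918
shift [-194.9 -544.6   33.3] t 7.55 pos [0.5011 0.2707 0.1536] rpy [179.75   0.6  162.11] F [-1.05 -0.28 -0.29] op 0.0918
```

View pics/z9.png

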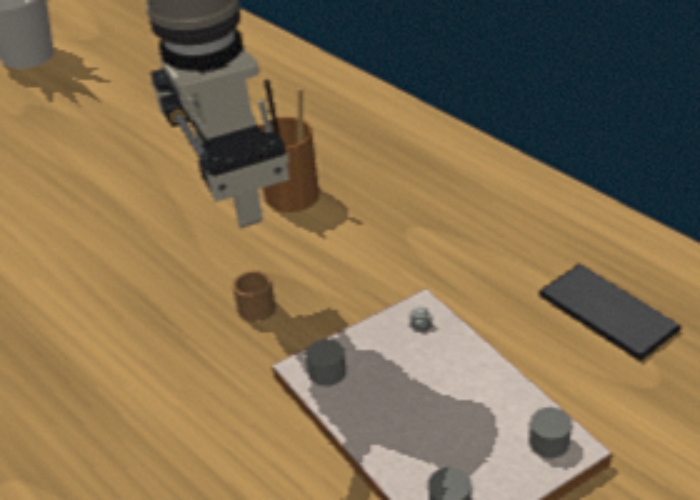

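The sleeve stands upright and free on the desk at about (251,175) in the full picture. Now to the cap, with the jaws partly closed because of the purple neighbours.

```bash
python3 -m pendant '[[[-10,-28,0],0],[[-23,-65,0],0],[[-36,-102,0],0],[[-49,-138,0],0],[[-62,-174,0],0],[[-75,-210,0],0],[[-88,-246,0],0],[[-101,-282,0],0],[[-114,-318,0],0],[[-114,-318,0],0]]' 0.68 15
python3 -c "
from h import *
to(.5197,-.3074,.12); snap('top','t5')
a=cv2.imread('pics/t5.png')
cv2.imwrite('pics/z10.png',cv2.resize(a[180:230,190:240],None,fx=10,fy=10,interpolation=2))"
```

```text
time: 8.43
tool_pos: [0.5103, -0.0732, 0.1503]
tool_rot: [-3.142, 0.006, 2.824]
contact_force: [0.4, -0.8, -0.6]
opening: 0.0626
shift [ -81.9 -219.5   30.7] t 8.43 pos [ 0.5103 -0.0732  0.1503] rpy [-180.      0.33  161.79] F [ 0.36 -0.85 -0.59] op 0.0626
```

View pics/t5.png

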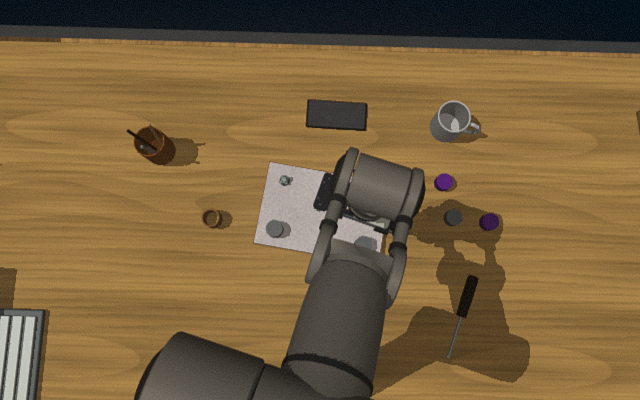

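View pics/z10.png

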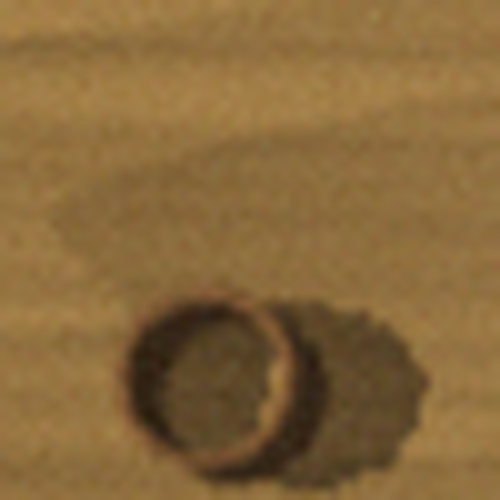

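```bash
python3 -c "
from h import *
print(ray('top',210.75,217.65,.04),ray('side',251.2-.3,172-.3,.04))
a=cv2.imread('pics/t5.png');b=cv2.imread('pics/s5.png')
cv2.imwrite('pics/z11.png',np.hstack([cv2.resize(x,None,fx=12,fy=12,interpolation=2) for x in(a[165:195,270:300],b[172:202,303:333])]))"
```

```text
[0.50066349 0.26652614 0.04      ] [0.50628849 0.27350325 0.04      ]
```

View pics/z11.png

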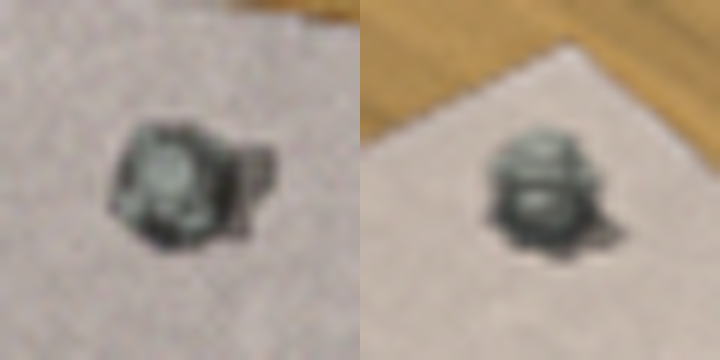

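```bash
python3 -m pendant '[[[-10,-26,0],0],[[-24,-62,0],0],[[-38,-98,0],0],[[-52,-134,0],0],[[-65,-170,10],0],[[-77,-203,25],0],[[-82,-219,40],0],[[-82,-219,50],0],[[-82,-219,50],0],[[-82,-219,50],0]]'
python3 -c "
from h import *
to(.5197,-.3080,.006); snap('side','s6')
cv2.imwrite('pics/z12.png',cv2.resize(cv2.imread('pics/s6.png')[200:380,320:560],None,fx=3,fy=3))"
```

```text
time: 9.32
tool_pos: [0.5194, -0.3017, 0.0988]
tool_rot: [3.138, 0.001, 2.825]
contact_force: [-0.1, 0.4, 0.4]
opening: 0.0624
shift [-2.2 -6.2 92.8] t 9.32 pos [ 0.5194 -0.3017  0.0988] rpy [1.7981e+02 5.0000e-02 1.6186e+02] F [-0.09  0.41  0.44] op 0.0624
```

View pics/z12.png

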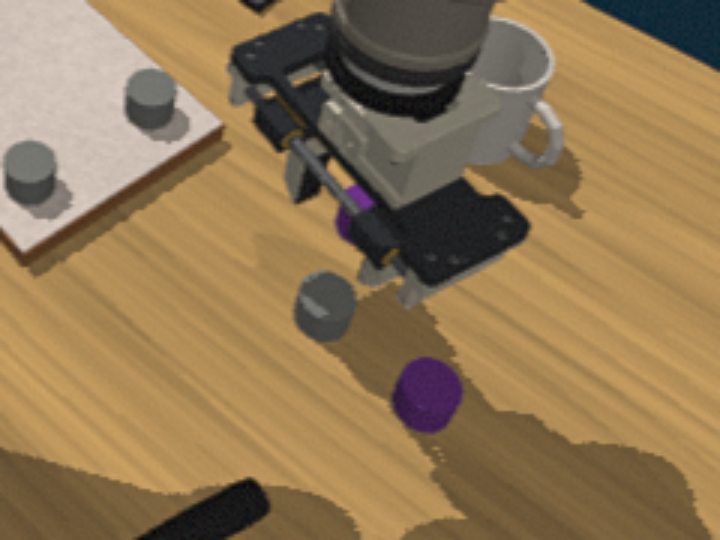

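```bash
python3 -m pendant '[[[-2,-6,20],0],[[-2,-6,40],0],[[-2,-6,55],0],[[-2,-6,55],0],[[-2,-6,55],0]]'
python3 -c "
from h import *
to(.5197,-.3080,.006); snap('side','s7')
cv2.imwrite('pics/z13.png',cv2.resize(cv2.imread('pics/s7.png')[240:360,370:510],None,fx=5,fy=5))"
```

```text
time: 9.78
tool_pos: [0.5206, -0.3069, 0.0455]
tool_rot: [3.139, 0.003, 2.827]
contact_force: [-0.5, 0.3, 1.3]
opening: 0.0626
shift [ 0.6 -1.4 39.5] t 9.78 pos [ 0.5206 -0.3069  0.0455] rpy [1.7984e+02 1.6000e-01 1.6199e+02] F [-0.47  0.26  1.33] op 0.0626
```

View pics/z13.png

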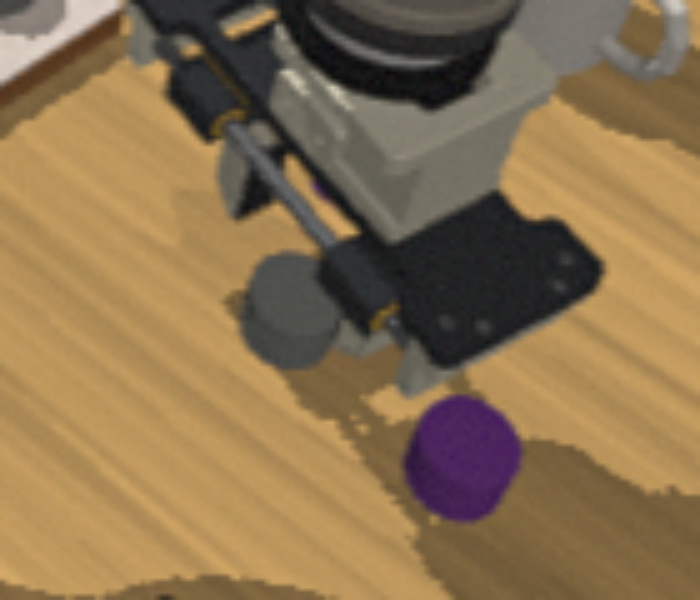

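```bash
python3 -m pendant '[[[0,-1,15],0],[[0,-1,28],0],[[0,-1,37],0],[[0,-1,37],0],[[0,-1,37],0]]'
python3 -c "
from h import *
to(.5197,-.3080,.005)"
```

```text
time: 10.25
tool_pos: [0.5213, -0.3084, 0.01]
tool_rot: [3.14, 0.005, 2.827]
contact_force: [0.2, -0.3, -0.3]
opening: 0.0626
shift [ 1.7 -0.1  5. ] t 10.25 pos [ 0.5213 -0.3084  0.01  ] rpy [179.89   0.29 161.99] F [ 0.18 -0.25 -0.25] op 0.0626
```

```bash
python3 -m pendant '[[[2,0,5],0],[[2,0,6],0],[[2,0,6],0],[[2,0,6],0]]'
python3 -m pendant '[[[0,0,0],0],[[0,0,0],0],[[0,0,0],0],[[0,0,0],0],[[0,0,0],0],[[0,0,0],0],[[0,0,0],0]]' 0 45
python3 -c "
from h import *
to(.5197,-.3080,.06)"
```

```text
time: 10.58
tool_pos: [0.5196, -0.3079, 0.0043]
tool_rot: [3.14, 0.006, 2.827]
contact_force: [0.1, -0.4, 0.2]
opening: 0.0621
time: 11.17
tool_pos: [0.5196, -0.308, 0.0044]
tool_rot: [3.14, 0.006, 2.827]
contact_force: [-0.6, 0.1, 1.8]
opening: 0.0398
shift [ -0.4   0.1 -55.6] t 11.17 pos [ 0.5196 -0.308   0.0044] rpy [179.9    0.33 161.99] F [-0.57  0.1   1.76] op 0.0398
```

The cap is gripped, with the opening at 40 mm, which matches its diameter. Lift and carry it.

```bash
python3 -m pendant '[[[0,0,-20],0],[[0,0,-50],0],[[0,0,-85],0],[[0,0,-110],0],[[0,0,-110],0],[[0,0,-110],0]]'
python3 -c "
from h import *
to(.598,.0993,.12)"
```

```text
time: 11.67
tool_pos: [0.5196, -0.3084, 0.1159]
tool_rot: [3.141, 0.009, 2.827]
contact_force: [0.3, 0.6, -0.5]
opening: 0.0396
shift [ 51.5 412.   -4.3] t 11.67 pos [ 0.5196 -0.3084  0.1159] rpy [179.97   0.51 161.99] F [ 0.27  0.6  -0.47] op 0.0396
```

```bash
python3 -m pendant '[[[3,25,0],0],[[8,62,0],0],[[12,99,0],0],[[17,136,0],0],[[22,173,0],0],[[26,210,0],0],[[31,247,0],0],[[36,284,0],0],[[40,321,0],0],[[44,350,0],0]]'
python3 -m pendant '[[[0,0,0],0],[[0,0,0],0]]'
python3 -c "
from h import *
to(.598,.0993,.06)"
```

```text
time: 12.5
tool_pos: [0.5851, 0.0408, 0.1139]
tool_rot: [3.141, 0.006, 2.828]
contact_force: [0.4, -0.2, -0.6]
opening: 0.0397
time: 12.67
tool_pos: [0.5839, 0.0427, 0.1117]
tool_rot: [-3.141, 0.002, 2.832]
contact_force: [-0.5, 0.7, -0.3]
opening: 0.0398
shift [ 3.9 58.2 51.7] t 12.67 pos [0.5839 0.0427 0.1117] rpy [-1.7995e+02  1.1000e-01  1.6225e+02] F [-0.5   0.73 -0.35] op 0.0398
```

```bash
python3 -m pendant '[[[1,20,0],0],[[3,42,10],0],[[4,55,22],0],[[4,58,34],0],[[4,58,36],0],[[4,58,36],0],[[4,58,36],0]]'
python3 -c "
from h import *
to(.598,.0993,.06); snap('side','s8'); snap('top','t8')
cv2.imwrite('pics/z14.png',cv2.resize(cv2.imread('pics/s8.png')[140:210,280:360],None,fx=8,fy=8,interpolation=2))"
```

```text
time: 13.25
tool_pos: [0.5976, 0.0978, 0.0753]
tool_rot: [-3.14, 0.001, 2.831]
contact_force: [-0.0, -0.3, -0.6]
opening: 0.0397
shift [ 0.1  1.6 15.3] t 13.25 pos [0.5976 0.0978 0.0753] rpy [-1.7991e+02  6.0000e-02  1.6219e+02] F [-0.04 -0.35 -0.57] op 0.0397
```

View pics/z14.png

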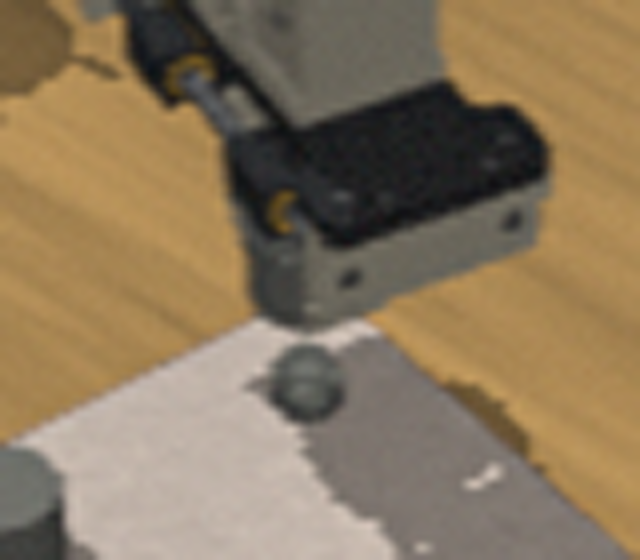

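```bash
python3 -c "
from h import *
im=cv2.resize(cv2.imread('pics/s8.png')[140:210,280:360],None,fx=8,fy=8,interpolation=2)
th=np.linspace(0,2*np.pi,73)
def circ(x,y,z,r,c):
    p=proj('side',np.c_[x+r*np.cos(th),y+r*np.sin(th),0*th+z]); p=(p-[280,140]+.5)*8-.5
    cv2.polylines(im,[p.round().astype(int)],True,c,1)
circ(.5976,.0978,.0709,.02,(0,0,255))
for z,r in((.044,.005),(.022,.009),(.038,.009)): circ(.598,.0993,z,r,(0,255,0))
cv2.imwrite('pics/z15.png',im)"
```

```text
(no output)
```

View pics/z15.png

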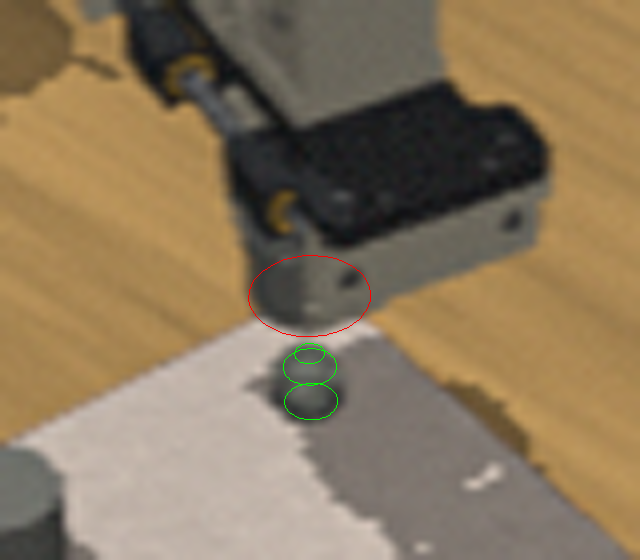

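```bash
python3 -c "
from h import *
p0=proj('side',[.598,.098,.07])[0]
J=np.c_[proj('side',[.599,.098,.07])[0]-p0,proj('side',[.598,.099,.07])[0]-p0,proj('side',[.598,.098,.071])[0]-p0]
print(J)
for e in((.75,-1.1),(.4,-1.0),(.75,-.5)): print(e,np.linalg.solve(J[:,:2],e))
# top view stud vs side-view stud subpixel blobs
for f,n,b in(('t5','top',(270,165,300,195)),('s5','side',(303,172,333,202))):
    g=cv2.imread(f'pics/{f}.png').astype(float).mean(2)[b[1]:b[3],b[0]:b[2]]
    print(n,np.round(g[3:27:2,3:27:2]).astype(int).tolist() if 0 else '')
"
```

```text
[[ 0.27024017 -0.26841553 -0.00979227]
 [-0.18324142 -0.17441079 -0.28659485]]
(0.75, -1.1) [4.42354235 1.65943765]
(0.4, -1.0) [3.51108928 2.04473029]
(0.75, -0.5) [ 2.7514778 -0.0239933]
top 
side
```

```bash
python3 -c "
from h import *
g=cv2.imread('pics/s8.png').astype(float).mean(2)
np.set_printoptions(linewidth=200)
print('cols 308..328 rows 170..196');print(g[170:197,308:328].round().astype(int))
g5=cv2.imread('pics/s5.png').astype(float).mean(2)
print('s5 cols 310..326 rows 178..196');print(g5[178:197,310:327].round().astype(int))
"
```

```text
cols 308..328 rows 170..196
[[138 124  86  63  69  63  69  72  69  61  88  91  56  38  28  27  40  64  93 103]
 [135 138  99  61  62  70  73  73  74  75  92  99  90  83  75  82  96 101 102 102]
 [134 136 113  72  57  59  65  87  83  80  90  96  98 104 104 104 103 104 101  99]
 [137 139 113  73  58  56  63  68  68  69  89  97  98 103 100  88  82  97 103 101]
 [140 139 115  76  57  61  64  63  63  72  90  95 104 101  86  56  54  86 102  98]
 [137 138 113  72  55  61  64  63  64  69  84 101 100 102  73  51  68  93  99 101]
 [133 136 114  76  56  60  64  63  63  71  86  98 101 104  92  96 100 100 100  97]
 [128 131 124  88  60  57  64  64  66  69  83  94  98 100 100  98  97 100  97 100]
 [129 128 129 108  74  57  59  64  65  72 106 114 102 100  97  93  91  96 101 111]
 [129 129 128 117 101  80  61  54  57  63  83  91  97  96  96  98 102 108 130 141]
 [128 132 140 168 183 153 105  80  67  71  80  85  91 101 131 157 179 175 151 138]
 [139 165 182 186 186 184 184 172 142 125 108 126 142 173 187 186 187 187 186 151]
 [179 179 181 181 183 185 187 185 187 162 159 178 187 194 193 186 149 122 12
[... 1850 characters left out ...]
184 163 111  81  86  94  90  87  83  92 110 161 186 183 181]
 [180 184 186 168 112  77 115 142 124  94  79  67 108 169 186 180 179]
 [176 180 183 153  92  68  96 107  97  87  81  60  80 160 185 185 180]
 [179 179 178 145  98  64  67  74  82  86  71  55  70 109 159 179 183]
 [181 177 180 182 154 101  70  65  64  64  56  73  97 108 121 161 178]
 [180 182 181 185 182 142 100  93  76  73  80 107 118 121 157 177 182]
 [178 182 184 181 182 183 182 180 150 122 124 164 185 186 184 185 186]
 [177 180 180 182 183 177 178 184 182 182 182 183 185 184 184 184 180]
 [180 180 177 181 179 177 181 180 181 182 182 180 184 181 182 180 180]
 [179 177 178 177 179 179 183 183 183 180 181 179 180 181 178 180 181]]
```

```bash
python3 -m pendant '[[[1,0,12],0],[[1,0,22],0],[[1,0,27],0],[[1,0,27],0],[[1,0,27],0]]' 0 50
python3 -m pendant '[[[0,0,3],0],[[0,0,3],0],[[0,0,3],0]]'
python3 -c "
from h import *
to(.5973,.0984,.0375)"
```

```text
time: 13.77
tool_pos: [0.5971, 0.0982, 0.049]
tool_rot: [-3.141, 0.002, 2.83]
contact_force: [-0.2, -0.3, -0.8]
opening: 0.0395
time: 14.02
tool_pos: [0.5972, 0.0982, 0.0461]
tool_rot: [-3.141, 0.002, 2.831]
contact_force: [0.5, -0.3, -1.3]
opening: 0.0398
shift [-0.   0.2  8.6] t 14.02 pos [0.5972 0.0982 0.0461] rpy [-1.7995e+02  1.3000e-01  1.6218e+02] F [ 0.51 -0.34 -1.31] op 0.0398
```

```bash
for i in 1 ; do python3 -m pendant '[[[0,0,3],0],[[0,0,3],0],[[0,0,3],0]]'; done
python3 -m pendant '[[[0,0,2],0],[[0,0,2],0],[[0,0,2],0]]'
```

```text
time: 14.27
tool_pos: [0.5971, 0.0982, 0.0431]
tool_rot: [-3.141, 0.002, 2.831]
contact_force: [0.7, 0.7, -0.3]
opening: 0.0393
time: 14.52
tool_pos: [0.597, 0.0982, 0.0409]
tool_rot: [-3.141, 0.002, 2.831]
contact_force: [-0.2, 0.5, -0.5]
opening: 0.0393
```

```bash
python3 -m pendant '[[[0,0,2],0],[[0,0,2],0],[[0,0,2],0]]'
python3 -c "
from h import *
to(.598,.0993,.0375)"
python3 -m pendant '[[[0,0,2],0],[[0,0,2],0],[[0,0,2],0]]'
python3 -c "
from h import *
to(.598,.0993,.0375)"
```

```text
time: 14.77
tool_pos: [0.5974, 0.0985, 0.039]
tool_rot: [-3.141, 0.003, 2.831]
contact_force: [1.9, 2.2, 0.5]
opening: 0.0395
shift [-0.3  1.   1.5] t 14.77 pos [0.5974 0.0985 0.039 ] rpy [-1.7998e+02  1.5000e-01  1.6218e+02] F [1.88 2.15 0.49] op 0.0395
time: 15.02
tool_pos: [0.5979, 0.099, 0.0374]
tool_rot: [3.141, 0.004, 2.831]
contact_force: [0.7, 4.3, 3.3]
opening: 0.0396
shift [-0.   0.3 -0.1] t 15.02 pos [0.5979 0.099  0.0374] rpy [179.97   0.21 162.18] F [0.66 4.3  3.33] op 0.0396
```

The lateral force pushes the cap towards +y, so the stud lies a little that way. Correcting.

```bash
python3 -m pendant '[[[0,1,-1],0],[[0,1,-1],0],[[0,1,-1],0]]'
python3 -c "
from h import *
to(.598,.0993,.0375)"
python3 -m pendant '[[[0,1,1],0],[[0,1,1],0],[[0,1,1],0]]'
python3 -c "
from h import *
to(.598,.0993,.0375)"
```

```text
time: 15.27
tool_pos: [0.5977, 0.0996, 0.0381]
tool_rot: [-3.141, 0.003, 2.831]
contact_force: [0.3, 0.7, 1.0]
opening: 0.0397
shift [-0.3 -0.3  0.6] t 15.27 pos [0.5977 0.0996 0.0381] rpy [-1.7999e+02  1.6000e-01  1.6219e+02] F [0.35 0.75 0.99] op 0.0397
time: 15.52
tool_pos: [0.5981, 0.1004, 0.0372]
tool_rot: [-3.141, 0.003, 2.831]
contact_force: [-0.7, -1.0, 4.1]
opening: 0.0397
shift [-0.3 -1.  -0.2] t 15.52 pos [0.5981 0.1004 0.0372] rpy [-1.7997e+02  1.7000e-01  1.6219e+02] F [-0.72 -0.97  4.12] op 0.0397
```

The lateral force is nearly gone, and the cap rests on the balls with its rim 10.8 mm up, as expected. Pressing.

```bash
python3 -m pendant '[[[0,0,2],0],[[0,0,2],0],[[0,0,2],0]]'
python3 -m pendant '[[[0,0,2],0],[[0,0,2],0],[[0,0,2],0]]'
```

```text
time: 15.77
tool_pos: [0.5987, 0.1002, 0.036]
tool_rot: [-3.141, 0.004, 2.831]
contact_force: [-0.5, 0.1, 6.5]
opening: 0.0398
time: 16.02
tool_pos: [0.599, 0.1002, 0.0346]
tool_rot: [3.142, 0.005, 2.831]
contact_force: [-2.3, 0.6, 5.4]
opening: 0.0401
```

```bash
python3 -m pendant '[[[1,0,3],0],[[1,0,3],0],[[1,0,3],0]]'
python3 -m pendant '[[[0.5,0,3],0],[[0.5,0,3],0],[[0.5,0,3],0]]'
```

```text
time: 16.27
tool_pos: [0.5974, 0.1004, 0.0307]
tool_rot: [-3.141, 0.004, 2.831]
contact_force: [0.9, 0.5, -3.5]
opening: 0.0399
time: 16.52
tool_pos: [0.5964, 0.1004, 0.027]
tool_rot: [-3.14, 0.002, 2.831]
contact_force: [0.4, 0.1, -3.7]
opening: 0.0396
```

It clicked: the force dropped and the balls now draw the cap down. The rim is about at the board, so I'm pressing up to about 10 N.

```bash
python3 -m pendant '[[[0,0,2],0],[[0,0,2],0],[[0,0,2],0]]'
python3 -m pendant '[[[0,0,0],0],[[0,0,0],0]]'
```

```text
time: 16.77
tool_pos: [0.5965, 0.1004, 0.0264]
tool_rot: [-3.141, 0.003, 2.831]
contact_force: [-3.5, -0.1, 8.5]
opening: 0.0397
time: 16.93
tool_pos: [0.5966, 0.1005, 0.0267]
tool_rot: [-3.141, 0.003, 2.831]
contact_force: [-0.3, 0.0, -1.3]
opening: 0.0396
```

```bash
python3 -m pendant '[[[0.5,0,2.2],0],[[0.5,0,2.2],0],[[0.5,0,2.2],0],[[0.5,0,2.2],0],[[0.5,0,2.2],0],[[0.5,0,2.2],0]]' 0 55
python3 - <<'E'
from h import *
snap('side','s9'); F=[]
for i in range(6):
    robot.read_camera('top'); F.append(robot.observe()['contact_force'])
print(np.round(F,1).tolist(),np.mean(F,0).round(2)); to(.598,.0993,.0264)
cv2.imwrite('pics/z16.png',cv2.resize(cv2.imread('pics/s9.png')[100:300,200:480],None,fx=2.5,fy=2.5))
E
```

```text
time: 17.43
tool_pos: [0.5967, 0.1005, 0.0264]
tool_rot: [-3.141, 0.005, 2.831]
contact_force: [-4.7, -1.9, 14.1]
opening: 0.0394
[[-5.3, -1.7, 14.5], [-4.2, -1.6, 13.7], [-4.6, -0.8, 13.4], [-3.8, -2.1, 14.2], [-4.5, -1.8, 14.4], [-4.4, -2.0, 13.8]] [-4.46 -1.67 13.99]
shift [-1.6 -0.7 -0. ] t 17.78 pos [0.5967 0.1005 0.0264] rpy [-179.97    0.29  162.19] F [-4.43 -2.   13.79] op 0.0398
```

View pics/z16.png

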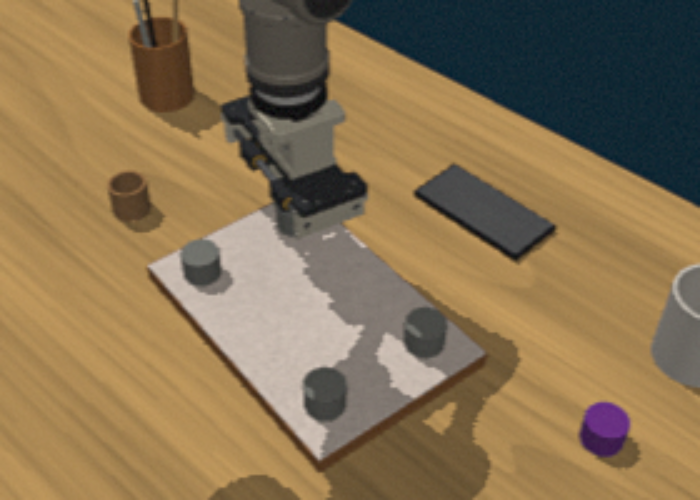

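The force reads 14 N and I want about 10 N. The picture shows the cap seated under the gripper and the sleeve standing at about (252,178). Easing the push.

```bash
python3 -m pendant '[[[1,0.3,1.6],0],[[1,0.3,1.6],0],[[1,0.3,1.6],0],[[1,0.3,1.6],0],[[1,0.3,1.6],0],[[1,0.3,1.6],0]]'
python3 - <<'E'
from h import *
F=[]
for i in range(10):
    robot.read_camera('top'); F.append(robot.observe()['contact_force'])
print(np.round(F,1).tolist(),np.mean(F,0).round(2)); to(.598,.0993,.0264)
E
```

```text
time: 18.28
tool_pos: [0.5967, 0.1005, 0.0263]
tool_rot: [-3.141, 0.007, 2.831]
contact_force: [-2.5, -3.2, 10.7]
opening: 0.0396
[[-3.1, -2.9, 11.4], [-1.5, -2.5, 10.8], [-2.5, -2.4, 11.0], [-2.6, -3.5, 11.5], [-2.1, -3.4, 11.0], [-3.6, -3.8, 10.9], [-3.1, -3.6, 11.9], [-2.0, -2.8, 11.3], [-2.4, -3.2, 11.9], [-2.7, -2.6, 12.2]] [-2.56 -3.07 11.4 ]
shift [-1.6 -0.7 -0.1] t 18.78 pos [0.5967 0.1005 0.0263] rpy [-179.97    0.43  162.19] F [-2.7  -2.64 12.2 ] op 0.0393
```

```bash
python3 -m pendant '[[[1,-0.3,1.3],0],[[1,-0.3,1.3],0],[[1,-0.3,1.3],0],[[1,-0.3,1.3],0],[[1,-0.3,1.3],0],[[1,-0.3,1.3],0]]'
python3 - <<'E'
from h import *
F=[]
for i in range(20):
    robot.read_camera('side'); F.append(robot.observe()['contact_force'])
F=np.array(F);print(F[:,2].round(1).tolist(),F.mean(0).round(2)); to(.598,.0993,.0264)
E
```

```text
time: 19.28
tool_pos: [0.5967, 0.1005, 0.0264]
tool_rot: [3.141, 0.01, 2.831]
contact_force: [-1.2, -1.4, 8.6]
opening: 0.0396
[8.3, 8.4, 8.4, 8.0, 8.6, 8.8, 8.8, 8.0, 9.3, 8.7, 9.1, 8.3, 8.0, 7.4, 8.9, 7.9, 8.3, 8.9, 7.7, 7.9] [-0.87 -0.58  8.38]
shift [-1.6 -0.7  0. ] t 20.28 pos [0.5967 0.1005 0.0264] rpy [179.97   0.58 162.18] F [ 0.25 -0.33  7.92] op 0.0395
```

```bash
python3 -m pendant '[[[0.5,-0.2,1.6],0],[[0.5,-0.2,1.6],0],[[0.5,-0.2,1.6],0],[[0.5,-0.2,1.6],0],[[0.5,-0.2,1.6],0],[[0.5,-0.2,1.6],0]]'
python3 - <<'E'
from h import *
F=[]
for i in range(20):
    robot.read_camera('side'); F.append(robot.observe()['contact_force'])
F=np.array(F);print(F[:,2].round(1).tolist(),F.mean(0).round(2)); to(.598,.0993,.0264)
E
```

```text
time: 20.78
tool_pos: [0.5967, 0.1005, 0.0263]
tool_rot: [3.141, 0.012, 2.831]
contact_force: [-3.9, -1.2, 11.4]
opening: 0.0394
[11.3, 11.1, 11.6, 11.7, 11.8, 11.6, 12.0, 11.7, 11.7, 11.6, 11.3, 11.5, 11.2, 11.9, 12.0, 11.6, 11.6, 11.4, 10.8, 12.2] [-3.21 -0.53 11.58]
shift [-1.6 -0.7 -0.1] t 21.78 pos [0.5967 0.1005 0.0263] rpy [179.94   0.66 162.18] F [-4.01 -0.3  12.23] op 0.0395
```

```bash
python3 -m pendant '[[[0.7,-0.2,1.4],0],[[0.7,-0.2,1.4],0],[[0.7,-0.2,1.4],0],[[0.7,-0.2,1.4],0],[[0.7,-0.2,1.4],0],[[0.7,-0.2,1.4],0]]'
python3 - <<'E'
from h import *
F=[]
for i in range(20):
    robot.read_camera('side' if i%2 else 'top'); F.append(robot.observe()['contact_force'])
F=np.array(F);print(F[:,2].round(1).tolist(),F.mean(0).round(2)); to(.598,.0993,.0264)
snap('top','t10');s=snap('side','s10')
cv2.imwrite('pics/z17.png',cv2.resize(cv2.imread('pics/s10.png')[150:220,270:350],None,fx=8,fy=8,interpolation=2))
E
```

```text
time: 22.28
tool_pos: [0.5967, 0.1005, 0.0263]
tool_rot: [3.14, 0.014, 2.831]
contact_force: [-1.7, -0.4, 11.4]
opening: 0.0397
[10.0, 8.8, 10.3, 10.2, 9.1, 10.9, 9.1, 10.0, 10.8, 10.2, 10.1, 10.7, 10.3, 10.0, 9.4, 10.0, 10.6, 10.5, 9.8, 9.6] [-2.19 -0.92 10.02]
shift [-1.5 -0.7 -0. ] t 23.28 pos [0.5967 0.1004 0.0263] rpy [179.91   0.78 162.19] F [-2.56 -1.48  9.58] op 0.0393
```

View pics/z17.png

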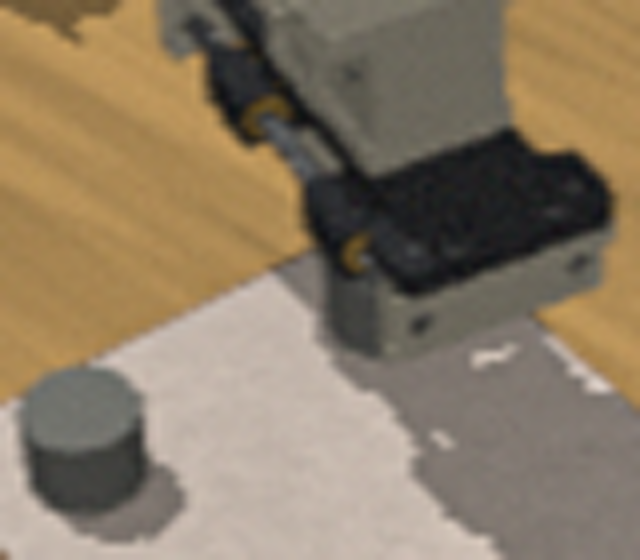

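View pics/t10.png

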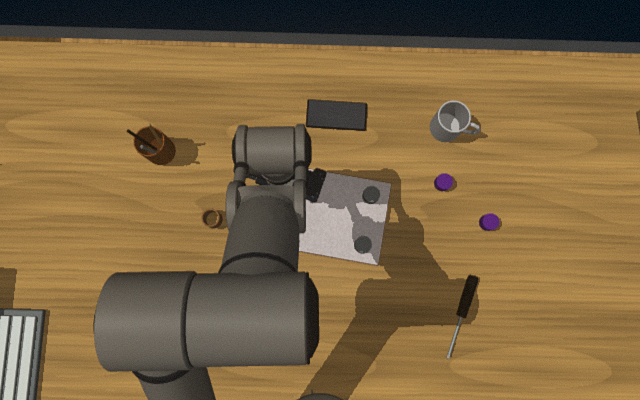

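The cap sits flush at the stud in the zoomed view. The force is steady at 10.0 N, and the TCP is 4.3 mm above the board, the same offset as when I gripped the cap, so there is no slip. The mug, phone, pen cup, screwdriver and purple caps are unmoved. Handing in.

```bash
python3 -c "
from h import *
print(robot.hand_in())"
```

```text
the job is handed in; nothing more can be done
None
```

I finished the job and handed it in at about 23 s of the 67 s allowed. The hand-in reports no verdict.

- **Sleeve:** I lifted it off the stud and stood it upright on the desk left of the board, at about (0.50, 0.27) m, then let go. Later pictures show it still standing there.
- **Cap:** I took the grey one and left the purple look-alikes alone. It met the catch balls with its rim about 10.8 mm above the board. I corrected about 2 mm sideways from the force reading. The push then read about 6.5 N at the most, though the actual peak may have fallen between readings. It dropped to about -3.5 N at the click, and the rim went down to the board.
- **Last checks:** The downward push averaged 10.0 N over 1 s (8.8 to 10.9 N), with about 2.4 N of sideways force remaining. The fingers are 4.3 mm above the board, against 4.4 mm above the rim when I gripped the cap, so it has not slipped. The gripper is still holding.
- **Other things:** The mug, phone, screwdriver and pen cup look unmoved in the last top picture.

**Disagreements:**
- The two cameras differed by up to 7 mm on the sleeve's final position; I judged its position from where the gripper released it.
- While I set the push it briefly read 14 N before I eased it.
- The tool leans 0.8 degrees.

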